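# Shut the parts drawer and lock it with a mallet blow

## Task

Push the parts cabinet's open drawer fully home until it clicks shut, then pick up the boxwood mallet and strike the red-headed sprung locking peg on top of the cabinet down until it latches; only the mallet may touch the peg. Then set the mallet down upright, standing on its head as it was, in the middle of its green pad and let go, leaving the other things on the bench where they are.

Things in the scene. Friction and masses are not known exactly. Their poses are not given: they have to be found in the camera images.
- cabinet: Fixed dark wooden cabinet, 200 deep (x), 260 wide (y), 85 high. Origin: centre of its underside, on the bench. Its -x axis is the way the drawer opens (towards the robot). A flat top with a brass collar (44 across, 6 high) round the peg.
- drawer (a joint): How far the drawer is open (m): 0 is home, up to 0.12. It slides with about 1.5 N of friction; the spring ball resists with about 5 to 6 N in all from 13 to 6 mm open, then snaps it home by itself and holds it there.
- drawer_front (a point): Point on the drawer's flat front face, mid-width, 58.5 above the bench. The front board is 14 thick, 250 wide, from 4.5 to 78.5 above the bench. At home its face stands 14 in front of the cabinet. Two brass knobs stick out 17 from it, 85 left and right of this point, 44 above the bench. Axes as the cabinet's.
- peg (a joint): How far the locking peg is pressed down (m): 0 is up, 0.022 is its stop. Its spring pushes it back up with 2 to 4 N; the latch adds about 9 N between 7 and 14 mm (12 N in all), after which it snaps down and stays down at about 22 mm. Let go before that it springs back up.
- peg_head: The locking peg: upright steel shaft 16 across with a red head 31 across and 10 thick. Origin on its axis, level with the cabinet's top when the peg is up; it moves down with the peg. It stands 25 mm towards the robot (-x) from the cabinet's middle (75 behind the cabinet's front edge).
- peg_top (a point): Centre of the flat top of the red peg head: 125 above the bench when up, 103 when latched (18 above the cabinet's top).
- mallet: Loose boxwood mallet, 0.28 kg, standing on its striking face. Head: upright cylinder 60 across, 84 high. Origin: centre of the lower face; z up the head. Handle: level bar 20 wide (y), 26 high (z), centred 42 above the lower face, out along -x to 145 from the head's axis. Grip it from above, hard (100 N) and close behind the head (50 to 60 from its axis), or it twists in the fingers.
- pad: Fixed green felt-covered pad, 140 x 140 x 6, on which the mallet stands at the start. Origin: centre of its underside, on the bench.
- spandrel: Loose cast brass corner ornament, about 100 x 100, 12 high, lying flat. Origin about its middle, underside. Leave alone.
- depthing_tool: Loose steel depthing tool, 150 x 90 x 61. Origin: centre of its underside. Leave alone.
- screw_tin: Loose round blued tin, 83 across, 45 high. Origin: centre of its underside. Leave alone.
- oil_bottle: Loose amber bottle, 48 across, 110 high. Origin: centre of its underside. Leave alone.
- great_wheel: Loose brass clock wheel, about 100 across, 18 high, lying flat. Origin: centre of its underside. Leave alone.
Not all that is in view belongs to the job. Of the things shaped like the pad, the green one is meant. There is more than one size of the mallet; the job needs the middle-sized.

How it is judged:
On the way, in this order (a step that is already met when the one before it is completed fails the run):
1. the drawer is fully home (within 3 mm) (value of joint drawer below 0.003 m), for 0.2 s.
2. with the drawer still home, the peg has been struck down and stays latched (18 mm or more down) (value of joint drawer below 0.003 m and value of joint peg above 0.018 m), for 0.3 s.
3. the mallet, still held in the fingers, is brought down to within 12 mm of its pad (lowered, not dropped) (z of mallet in the frame of pad below 0.018 m and horizontal distance between mallet and pad below 0.06 m and contact force between the fingers and mallet above 1 N), for 0.05 s.
At the end, for the whole second after the job is handed in: The drawer is within 3 mm of home, the peg is latched at least 18 mm down, and the mallet stands upright (within 0.08 rad) and at rest on its head on the pad, its axis within 40 mm of the pad's centre (all of step 2 and horizontal distance between mallet and pad below 0.04 m and z of mallet in the frame of pad below 0.012 m and angle between mallet's own z axis and vertical below 0.08 rad and linear speed of mallet below 0.02 m/s); the robot touches nothing.
It fails at once if the gripper or arm touches the peg (contact force between any of the fingers, the arm and peg_head above 1 N).
It fails at once if another thing on the bench is shifted by more than 30 mm (distance of any of spandrel, depthing_tool, screw_tin, oil_bottle, great_wheel from where it was at the start of the episode above 0.03 m).
It also fails if it takes over 64 s, if anything falls off the work surface, if the arm or the gripper's body presses on something with over 40 N, if the wrist force passes 120 N, or if a joint passes its speed limit or range.

## Robot

A 6-joint arm with a two-finger parallel gripper is mounted at the origin on the work surface. World frame = base frame: x ahead of the robot, y to its left, z up, the work surface at z = 0. Lengths are in m, angles in rad, forces in N, time in s.
With the tool pointing down it reaches from about 0.3 to 0.875 m from the base axis. Payload 6.4 kg.
Tool frame: the origin (TCP) lies between the finger pads; the fingertips stand 25 mm ahead of it and the grasp point (between the pads) lies 6 mm ahead of it; y points along the fingers, z is the direction in which the jaws open and shut, and the axes are right-handed (so a half turn about y gives the same grasp; the last joint's range is limited). The gripper opens to 85 mm and grips with 20 to 120 N. Pads are 22 mm wide; open, the fingers measure 114 mm over their backs; the gripper's body (76 mm by 85 mm) begins 54 mm behind the grasp point. The pads swing forward as they close: fully open they stand 13 mm farther back than shut.
Start: joints at [1.142, 0.181, 1.607, -0, 1.354, -0.206], TCP at [0.127, 0.561, 0.256] pointing down, gripper open.
Joint ranges: [-2.99, 2.99], [-0.89, 2.07], [0.3, 2.58], [-1.14, 4.28], [0, 2.63], [-3.12, 3.12]. Speed limits (rad/s): [2.57, 2.57, 3.01, 3.14, 3.14, 3.14].

## Interface

Orientations are given as a rotation vector (axis times angle).
In Python, from plant import move_to, move_l, goto_joints, grip, wait, ik, read_state, read_camera, MotionError, hand_in gives the robot as it stands. Calls block until the motion is done:
- move_to(position, orientation): joint-space move of the TCP to a pose.
- move_l(position, attitude=None, max_speed=0.15): straight line of the TCP; attitude=None keeps the orientation; max_speed is the mean speed in m/s.
- goto_joints(angles): joint-space move.
- grip(opening): opening from 0.0 (shut) to 1.0 (fully open); the grip force is fixed at half the most; returns when the fingers have stopped.
- wait(seconds).
- ik(position, orientation): joint angles nearest the present ones, or None.
- read_state(): the state.
- read_camera(name): name is "side" or "top"; returns a dict with "color" (420x560x3 uint8, blue, green, red), "z_map" (420x560 float32, m along the optical axis (not along the pixel's ray), 0 where there is no reading), "fx", "fy", "cx", "cy" (pixels), "position" and "attitude" of the camera in the world. Camera axes: x right, y down, z forward; pixel columns grow to the right and rows downward; lengths in m; the calibration is good to about 2 mm. A picture is of the moment at which its call begins.
A pose or a line that the arm cannot do raises MotionError and nothing moves.
- hand_in(): hands the job in, once; it reports no verdict.
The state is a dict: "time_s": time; "qpos": joint angles; "qd": joint speeds; "joint_torque": joint torques, N m; "ee_pos": TCP position; "ee_rot": TCP orientation; "ft_force": force on the tool from outside, world axes, zero at the start; "ft_torque": the same for the moment, N m; "opening": opening from 0.0 (shut) to 1.0 (fully open).
Only numpy, scipy, OpenCV 4.12 (cv2) and the standard library are available. Lean on these libraries where they do the work, as an engineer would, in place of code of your own. Each camera call takes 0.05 s, during which the arm holds its last target. There are 200 camera calls.

## Working session

There is one attempt and no reset: what is moved stays moved. The work goes in short steps, each a Python script; the robot and the scene stay as the last script left them, time stands still between calls to the robot, and variables do not carry over. Pictures are saved under pics/ and viewed, about 8 in all and at most 12, crops included, and the job is handed in when it is done.

```bash
ls; mkdir -p pics; python3 - <<'E'
from plant import *
import cv2,numpy as np,pickle
s=read_state();print(s)
for n in("top","side"):
    c=read_camera(n);pickle.dump(c,open(n+".pkl","wb"));cv2.imwrite(f"pics/{n}0.png",c["color"])
    print(n,{k:v for k,v in c.items() if k not in("color","z_map")},(c["z_map"]==0).mean())
E
```

```text
pics
{'time_s': 0.0, 'qpos': array([ 1.14170511e+00,  1.81534128e-01,  1.60800863e+00,  1.94495548e-05,
        1.35380685e+00, -2.06302074e-01]), 'qd': array([-1.65955477e-03, -3.93281096e-04,  1.46864961e-04, -1.79115467e-03,
       -1.53144392e-04, -1.89835284e-05]), 'joint_torque': array([-9.72800626e-04, -4.44877088e+01, -3.51330578e+01, -6.77729968e-04,
        9.41267033e-03, -5.40264102e-05]), 'ee_pos': array([0.12680824, 0.56031959, 0.2553877 ]), 'ee_rot': array([-1.56537397,  0.17540203, -0.17450987]), 'ft_force': array([ 0.1343722 , -1.02938219, -0.08465575]), 'ft_torque': array([ 0.00184693, -0.00928633, -0.0300126 ]), 'opening': 1.0003264063150699}
top {'fx': 449.3306211171392, 'fy': 449.3306211171392, 'cx': 280.40469989307115, 'cy': 209.94723518182235, 'position': array([ 0.35076554, -0.00757634,  1.33825826]), 'attitude': array([-2.14290099,  2.17537405, -0.09410245])} 0.004238945578231293
side {'fx': 417.23201052988145, 'fy': 417.23201052988145, 'cx': 275.31161954421265, 'cy': 208.17630100837042, 'position': array([-0.0081179 , -1.12209215,  0.87239705]), 'attitude': array([-2.10202426,  0.44677741, -0.23424796])} 0.00399234693877551
```

View pics/top0.png

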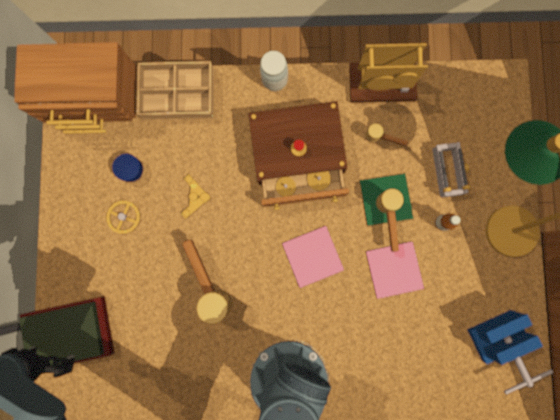

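View pics/side0.png

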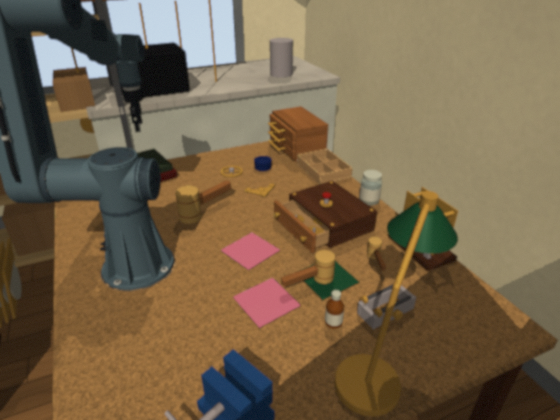

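The top view shows the cabinet (300,140) with its drawer open towards the robot, front edge near (304,197). The red peg is at (299,148), and the middle mallet stands on the green pad at head (392,200) with its handle towards (395,250). The large mallet (212,307) and small mallet (376,131) are decoys. The bottle is at (450,221) and the lamp at (540,150).

```bash
cat > h.py <<'E'
import numpy as np,cv2
from scipy.spatial.transform import Rotation as R
def cloud(c):
    h,w=c["z_map"].shape;u,v=np.meshgrid(np.arange(w),np.arange(h));z=c["z_map"]
    p=np.dstack([(u-c["cx"])/c["fx"]*z,(v-c["cy"])/c["fy"]*z,z])
    return p@R.from_rotvec(c["attitude"]).as_matrix().T+c["position"]
def ray(c,u,v,h):
    d=R.from_rotvec(c["attitude"]).apply([(u-c["cx"])/c["fx"],(v-c["cy"])/c["fy"],1])
    return c["position"]+d*(h-c["position"][2])/d[2]
def box(shape,x0,x1,y0,y1):
    m=np.zeros(shape,bool);m[y0:y1,x0:x1]=1;return m
def rect(P):
    r=cv2.minAreaRect((P[:,:2]*1000).astype(np.float32));return np.round(r[0],1),np.round(r[1],1),round(r[2],1),len(P)
E
python3 - <<'E'
import pickle;from h import *
for n,B in (("top",dict(cab=(240,355,95,215),mal=(355,420,170,262),pad=(350,425,165,235),peg=(285,315,132,165))),("side",dict(cab=(270,385,180,250),mal=(275,340,245,295),pad=(295,365,255,300),peg=(312,340,185,212)))):
    c=pickle.load(open(n+".pkl","rb"));W=cloud(c);z=W[...,2];b,g,r=[c["color"][...,i].astype(int) for i in range(3)]
    m=lambda k:box(z.shape,*B[k])
    print(n)
    k=m("cab")&(abs(z-.085)<.004);print("cabtop",rect(W[k]),z[k].mean())
    k=m("cab")&(abs(z-.0775)<.003)&(W[...,0]<.40); print("front board top",rect(W[k]))
    k=m("peg")&(r>150)&(g<70)&(b<80);P=W[k];print("peg",P.mean(0),np.percentile(P,[5,95],axis=0),len(P)); vv,uu=np.nonzero(k);print(uu.mean(),vv.mean(),ray(c,uu.mean(),vv.mean(),.125))
    k=m("mal")&(abs(z-.090)<.006);print("head top",rect(W[k]),z[k].mean(),cv2.minEnclosingCircle((W[k][:,:2]*1000).astype(np.float32)))
    k=m("mal")&(abs(z-.061)<.006);print("handle top",rect(W[k]),z[k].mean())
    P=W[k][:,:2];mu=P.mean(0);_,_,V=np.linalg.svd(P-mu);print("handle mean",mu,"dir",V[0])
    k=m("pad")&(g>r+15)&(g>b);vv,uu=np.nonzero(k)
    Q=np.array([ray(c,a,d,.006) for a,d in zip(uu,vv)]);print("pad",rect(Q),cv2.boxPoints(cv2.minAreaRect((Q[:,:2]*1000).astype(np.float32))).round())
    k=m("cab"); 
    if n=="top":
        for u in (270,290,305,320,340): print(u,[(v,W[v,u].round(3).tolist()) for v in range(186,206,2)])
E
```

```text
top
cabtop (array([650.2, -41.1]), array([269.5, 260.3]), 6.9, 5436) 0.08494719070085105
front board top (array([0., 0.]), array([0., 0.]), 0.0, 0)
peg [ 0.65603716 -0.03872176  0.14006104] [[ 0.64657347 -0.04912278  0.12120376]
 [ 0.67125918 -0.02717281  0.12946534]] 79
298.32911392405066 144.21518987341773 [ 0.65984503 -0.03895795  0.125     ]
head top (array([ 508.3, -297.2]), array([57.9, 56.7]), 88.4, 353) 0.09018062596047086 ((509.35272216796875, -297.9111328125), 30.055667877197266)
handle top (array([ 447.6, -298.9]), array([165.7,  35.3]), 12.7, 303) 0.06109807849972623
handle mean [ 0.42622812 -0.30243045] dir [-0.99012633 -0.14017793]
pad (array([ 518.9, -299.2]), array([133.9, 135.7]), 8.3, 1370) [[ 443. -242.]
 [ 462. -376.]
 [ 595. -357.]
 [ 575. -222.]]
270 [(186, [0.562, 0.045, 0.018]), (188, [0.556, 0.045, 0.019]), (190, [0.549, 0.045, 0.021]), (192, [0.543, 0.045, 0.021]), (194, [0.538, 0.045, 0.019]), (196, [0.531, 0.045, 0.022]), (198, [0.518, 0.043, 0.078]), (200, [0.512, 0.043, 0.084]), (202, [0.506, 0.043, 0.081]), (204, [0.505, 0.044, 0.042])]
290 [(186, [0.56
[... 857 characters left out ...]
03]), (202, [0.514, -0.104, -0.001]), (204, [0.508, -0.104, -0.002])]
340 [(186, [0.557, -0.162, 0.029]), (188, [0.551, -0.162, 0.024]), (190, [0.538, -0.156, 0.076]), (192, [0.531, -0.155, 0.082]), (194, [0.529, -0.158, 0.056]), (196, [0.53, -0.164, 0.004]), (198, [0.525, -0.164, 0.001]), (200, [0.519, -0.164, -0.005]), (202, [0.513, -0.164, -0.002]), (204, [0.507, -0.163, -0.0])]
side
cabtop (array([722.2, -34.4]), array([414.8, 267.6]), 7.5, 2065) 0.08441074320052563
front board top (array([0., 0.]), array([0., 0.]), 0.0, 0)<stdin>:8: RuntimeWarning: Mean of empty slice.
  ret = um.true_divide(
Traceback (most recent call last):
IndexError: index -1 is out of bounds for axis 0 with size 0
```

```bash
python3 - <<'E'
import pickle;from h import *
from scipy.ndimage import binary_erosion as er
C={n:pickle.load(open(n+".pkl","rb")) for n in("top","side")}
for n in C:
    c=C[n];W=cloud(c);x,y,z=W[...,0],W[...,1],W[...,2];b,g,r=[c["color"][...,i].astype(int) for i in range(3)]
    print(n)
    k=(abs(z-.085)<.006)&(x>.54)&(x<.80)&(y>-.22)&(y<.14)
    k=cv2.morphologyEx(k.astype(np.uint8),cv2.MORPH_OPEN,np.ones((3,3)))
    N,L,S,_=cv2.connectedComponentsWithStats(k);k=L==1+S[1:,4].argmax()
    print("cab",rect(W[k]),cv2.boxPoints(cv2.minAreaRect((W[k][:,:2]*1000).astype(np.float32))).round())
    k=(z>.116)&(z<.14)&(abs(x-.648)<.05)&(abs(y+.04)<.05)
    vv,uu=np.nonzero(k);print("peg depth",rect(W[k]),uu.mean(),vv.mean(),ray(c,uu.mean(),vv.mean(),.125),c["color"][k].mean(0))
    k=(abs(z-.09)<.007)&(abs(x-.509)<.045)&(abs(y+.297)<.045)
    vv,uu=np.nonzero(k);print("head",rect(W[k]),ray(c,uu.mean(),vv.mean(),.09))
    d=np.hypot(x-.509,y+.297)
    k=(abs(z-.061)<.008)&(d>.045)&(d<.15)&(x<.47)&(abs(y+.3)<.05);P=W[k][:,:2]
    for lo in np.arange(.36,.47,.02):
        q=P[(P[:,0]>=lo)&(P[:,0]<lo+.02)]
        if len(q): print("  h",lo.round(2),q[:,1].mean().round(4),np.ptp(q[:,1]).round(3),len(q))
    print("handle",cv2.fitLine(P.astype(np.float32),cv2.DIST_HUBER,0,.01,.01).ravel(),P[:,0].min())
    k=(abs(z-.0785)<.01)&(x>.48)&(x<.56)&(y>-.18)&(y<.1);P=W[k][:,:2]
    if len(P): print("board",cv2.fitLine(P.astype(np.float32),cv2.DIST_HUBER,0,.01,.01).ravel(),len(P))
    k=(z>.03)&(np.hypot(x-.46,y+.42)<.12)&(y<-.36);print("bottle etc",W[k].min(0),W[k].max(0))
    print("tall near pad", [(t,(z[(x>.3)&(x<.7)&(y<-.1)&(y>-.42)]>t).sum()) for t in(.1,.13,.2)])
o=np.hstack([cv2.resize(C["top"]["color"][90:265,235:475],None,fx=2.2,fy=2.2)])
cv2.imwrite("pics/c1.png",o)
E
```

```text
top
cab (array([684.7, -37. ]), array([201.4, 260.4]), 6.8, 5869) [[ 569.   80.]
 [ 600. -178.]
 [ 800. -154.]
 [ 769.  104.]]
peg depth (array([659. , -39.4]), array([29.3, 28.4]), 39.8, 96) 298.5625 144.73958333333334 [ 0.65835769 -0.03957363  0.125     ] [ 35.84375     54.82291667 185.70833333]
head (array([ 508.3, -297.2]), array([57.9, 56.7]), 88.4, 355) [ 0.50836038 -0.29730837  0.09      ]
  h 0.36 -0.3071 0.019 37
  h 0.38 -0.306 0.022 53
  h 0.4 -0.3047 0.022 51
  h 0.42 -0.3031 0.02 56
  h 0.44 -0.3017 0.021 51
  h 0.46 -0.3001 0.02 12
handle [ 0.9970368   0.07692619  0.41466406 -0.3041451 ] 0.36643850134471323
board [ 0.11936456 -0.9928505   0.526911   -0.08675031] 461
bottle etc [ 0.42360469 -0.52061568  0.03025858] [ 0.57497929 -0.43761939  0.33917176]
tall near pad [(0.1, np.int64(0)), (0.13, np.int64(0)), (0.2, np.int64(0))]
side
cab (array([681.5, -38.3]), array([205.8, 269.1]), 6.9, 2113) [[ 563.   83.]
 [ 595. -184.]
 [ 800. -159.]
 [ 767.  108.]]
peg depth (array([655.4, -42.8]), array([31.5, 27.8]), 25.5, 43) 326.4186046511628 195.30232558139534 [ 0.6533339  -0.04789625  0.125     ] [ 23.76744186  31.09302326 123.60465116]
head (array([ 507. , -300.1]), array([60. , 57.2]), 2.3, 229) [ 0.50406298 -0.3032248   0.09      ]
  h 0.36 -0.3115 0.021 38
  h 0.38 -0.3103 0.025 43
  h 0.4 -0.3096 0.021 38
  h 0.42 -0.307 0.023 39
  h 0.44 -0.3057 0.023 38
  h 0.46 -0.305 0.019 9
handle [ 0.9971208   0.07582948  0.41836292 -0.3103891 ] 0.36275413847298954
board [ 0.13185859 -0.9912685   0.52356756 -0.09149456] 240
bottle etc [ 0.42120059 -0.52068082  0.03012521] [ 0.57182423 -0.44783929  0.33641003]
tall near pad [(0.1, np.int64(0)), (0.13, np.int64(0)), (0.2, np.int64(0))]
```

View pics/c1.png

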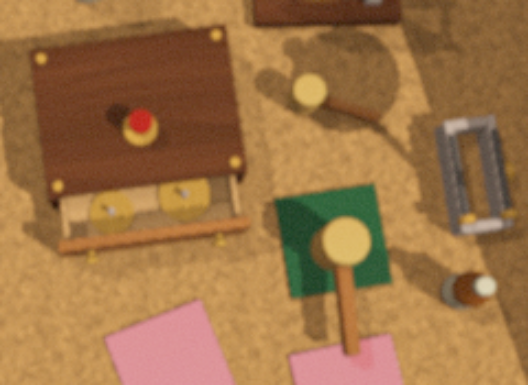

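The crop confirms it: peg (140,125), cabinet corners, drawer front and middle mallet on green, and the sizes match (201x260, a 57 mm head, a 29 mm peg head). Both views agree to about 3 mm. Next is the drawer.

```bash
cat >> h.py <<'E'
CT=0.119;CC=np.array([.683,-.0375]);PEG=np.array([.658,-.041])
MAL=np.array([.507,-.2995]);MY=0.077;PAD=np.array([.518,-.2995])
def att(yaw): return (R.from_euler('z',yaw)*R.from_euler('x',-np.pi/2)).as_rotvec()
def cab(x,y=0): return CC+np.array([np.cos(CT)*x-np.sin(CT)*y,np.sin(CT)*x+np.cos(CT)*y])
E
python3 - <<'E'
from plant import *;from h import *
P=lambda x,z:[*cab(x),z]
move_to(P(-.225,.2),att(CT));grip(0.0)
move_l(P(-.225,.075),max_speed=.2)
f0=read_state()["ft_force"];ax=np.array([np.cos(CT),np.sin(CT),0])
move_l(P(-.145,.075),max_speed=.06);s=read_state();print((s["ft_force"]-f0)@ax,s["time_s"])
for x in np.arange(-.141,-.112,.002):
    move_l(P(x,.075),max_speed=.04);s=read_state();f=(s["ft_force"]-f0)@ax;print(round(x,4),f.round(2))
    if f<-12:break
move_l(P(-.16,.075));move_l(P(-.19,.24),max_speed=.25);print(read_state()["time_s"])
c=read_camera("top");W=cloud(c)
k=(abs(W[...,2]-.0785)<.01)&(W[...,0]>.45)&(W[...,0]<.72)&(abs(W[...,1]+.04)<.12)
q=W[k][:,:2]-CC;print("xmin cab",np.percentile(q@ax[:2],[1,5]))
cv2.imwrite("pics/t2.png",cv2.resize(c["color"][80:280,220:480],None,fx=2,fy=2))
E
```

```text
1.9015293691491062 5.6417
-0.141 0.87
-0.139 -0.58
-0.137 0.57
-0.135 -4.13
-0.133 -2.0
-0.131 0.44
-0.129 0.79
-0.127 0.84
-0.125 0.68
-0.123 -1.94
-0.121 -10.17
-0.119 -17.98
9.8833
xmin cab [-0.1096348 -0.0965198]
```

View pics/t2.png

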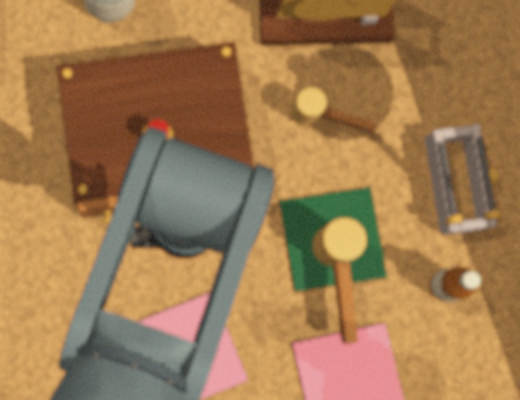

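The view is partly hidden by the arm, but the board's left end sits at the cabinet edge (95,205). The forces showed the detent, the snap and then a hard stop, so the drawer is home. Next I'll grasp the mallet.

```bash
python3 - <<'E'
from plant import *;from h import *
u=np.array([np.cos(MY),np.sin(MY)]);g=MAL-.048*u
move_to([*g,.2],att(MY));grip(1.0)
move_l([*g,.056],max_speed=.15);f0=read_state()["ft_force"];grip(0.0);s=read_state();print(s["opening"],s["time_s"],s["ee_pos"],g)
move_l([*g,.226],max_speed=.15);wait(.2);s=read_state();print(s["opening"],s["ft_force"]-f0,s["time_s"])
for n in("side","top"):
    c=read_camera(n);W=cloud(c);z=W[...,2];d=np.hypot(W[...,0]-MAL[0],W[...,1]-MAL[1])
    cv2.imwrite(f"pics/{n}3.png",cv2.resize(c["color"][150:330,230:440] if n=="side" else c["color"][80:280,220:480],None,fx=2.6,fy=2.6))
    k=(d<.05)&(z>.15)&(z<.275);print(n,W[k].min(0),W[k].max(0),len(W[k]))
print(read_state()["time_s"])
E
```

```text
0.22425206645929013 13.425 [ 0.45913355 -0.30307123  0.05626782] [ 0.45914223 -0.30319235]
0.22609131489568216 [ 0.67902574 -0.48000499 -3.77181416] 14.9083
side [ 0.45763516 -0.33263279  0.1740051 ] [ 0.53543974 -0.2750709   0.27311673] 503
top [ 0.48541884 -0.31437708  0.17780453] [ 0.53761011 -0.26983218  0.2636079 ] 330
15.0083
```

View pics/side3.png

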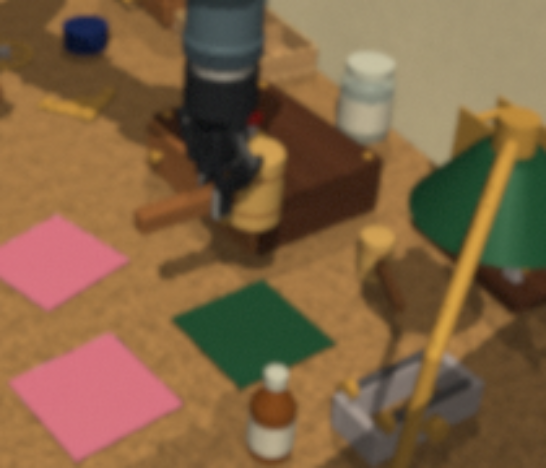

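The side view shows the mallet held level above its pad. The green pad is now fully visible, so I'll remeasure it. Now the strike.

```bash
python3 - <<'E'
from plant import *;from h import *
for n,b in(("side",(285,370,250,305)),("top",(350,425,165,235))):
    c=read_camera(n);B,G,r=[c["color"][...,i].astype(int) for i in range(3)]
    k=box(G.shape,*b)&(G>r+15)&(G>B);vv,uu=np.nonzero(k);Q=np.array([ray(c,a,d,.006) for a,d in zip(uu,vv)]);print("pad",n,rect(Q))
yaw=.1;u=np.array([np.cos(yaw),np.sin(yaw)]);g=PEG-.038*u
move_to([*g,.226],att(yaw));move_l([*g,.195],max_speed=.15);f0=read_state()["ft_force"]
move_l([*g,.151],max_speed=.35);s=read_state();print(s["ee_pos"],s["ft_force"]-f0)
wait(.2);s=read_state();print(s["ee_pos"],s["ft_force"]-f0,s["opening"])
move_l([*g,.250],max_speed=.2)
move_l([*(g-.09*u),.260],max_speed=.2);wait(.1)
for n in("top","side"):
    c=read_camera(n);W=cloud(c);z=W[...,2];B,G,r=[c["color"][...,i].astype(int) for i in range(3)]
    k=(np.hypot(W[...,0]-PEG[0],W[...,1]-PEG[1])<.025)&(r>90)&(G<70)&(B<70)&(z<.14);print(n,"peg z",np.median(z[k]) if k.any() else None,k.sum())
    o=c["color"][80:280,220:480] if n=="top" else c["color"][130:330,230:440]
    cv2.imwrite(f"pics/{n}4.png",cv2.resize(o,None,fx=2.3,fy=2.3))
print(read_state()["time_s"])
E
```

```text
pad side (array([ 517.4, -302.3]), array([132.8, 134.5]), 8.1, 1277)
pad top (array([ 517.5, -299. ]), array([136.7, 133.8]), 7.7, 1251)
[ 0.62040815 -0.04550971  0.15162102] [-0.62086207 -0.29008006  0.37674914]
[ 0.62072367 -0.04504849  0.152263  ] [ 0.20364081  0.09617373 -0.92597897] 0.2286073867921009
top peg z None 0
side peg z 0.10149683625629902 49
18.55
```

View pics/side4.png

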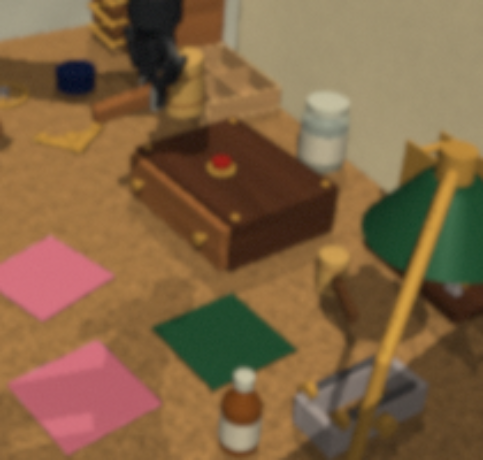

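View pics/top4.png

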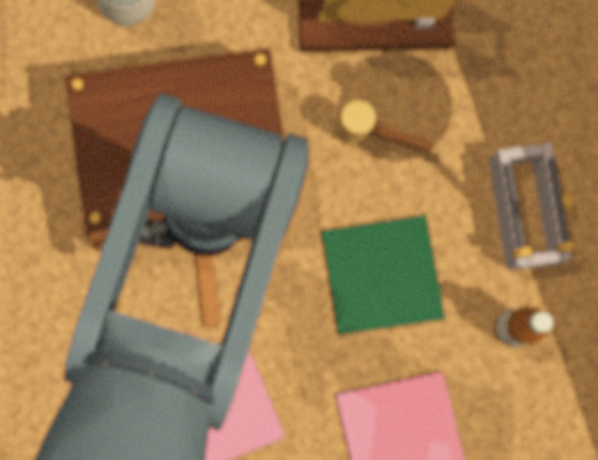

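The side view shows the red head (221,162) down at its collar, at z≈0.1015 (latched is 0.103). The drawer is flush and the mallet is still level in the fingers. Next I'll place the mallet.

```bash
python3 - <<'E'
from plant import *;from h import *
u=np.array([np.cos(MY),np.sin(MY)]);g=np.array([.5175,-.3])-.048*u
move_to([*g,.226],att(MY));move_l([*g,.075],max_speed=.15);wait(.1);f0=read_state()["ft_force"]
for z in np.arange(.062,.0525,-.0015):
    move_l([*g,z],max_speed=.03);s=read_state();f=(s["ft_force"]-f0)[2];print(round(z,4),f.round(2))
    if f>3:break
wait(.2);grip(1.0);wait(.2)
move_l([*g,.2],max_speed=.12);move_to([.33,-.1,.3],att(MY));wait(.3)
for n in("top","side"):
    c=read_camera(n);W=cloud(c);x,y,z=W[...,0],W[...,1],W[...,2];B,G,r=[c["color"][...,i].astype(int) for i in range(3)]
    k=(np.hypot(x-.5175,y+.3)<.06)&(abs(z-.09)<.01);A=np.c_[W[k][:,:2],np.ones(k.sum())];p=np.linalg.lstsq(A,W[k][:,2],rcond=None)[0]
    print(n,"head",rect(W[k]),np.median(z[k]),"slope",p[:2])
    k=(np.hypot(x-PEG[0],y-PEG[1])<.025)&(r>90)&(G<70)&(B<70)&(z<.14);print("peg z",np.median(z[k]) if k.any() else None,k.sum())
    if n=="side":cv2.imwrite("pics/side5.png",cv2.resize(c["color"][130:330,210:440],None,fx=2.3,fy=2.3))
s=read_state();print(s["time_s"],s["opening"],s["ft_force"])
E
```

```text
0.062 -0.04
0.0605 -1.02
0.059 -0.9
0.0575 -0.07
0.056 -0.62
0.0545 -0.71
0.053 0.21
top head (array([ 522.2, -300.4]), array([58.5, 56.9]), 85.0, 363) 0.08997815868555614 slope [ 0.01037424 -0.01689519]
peg z 0.10294811227883027 65
side head (array([ 520.5, -303.6]), array([59.6, 56.4]), 59.0, 241) 0.08902161810966835 slope [0.01485359 0.04657238]
peg z 0.10185901825331678 50
26.7833 0.997609861295723 [-0.5476799   0.27512396  0.15326706]
```

View pics/side5.png

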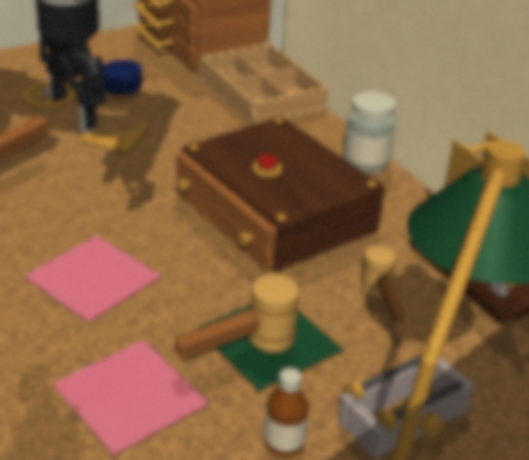

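The mallet stands upright near the middle of the green pad, the peg is down, the drawer is flush and the gripper is clear. Handing in.

```bash
python3 -c "
from plant import *
print(hand_in())"
```

```text
the job is handed in; nothing more can be done
None
```

I pushed the drawer home, struck the peg down with the middle mallet in one blow, and lowered the mallet back onto its green pad. I then let go, cleared the arm and handed in at about 27 s. The hand-in gives no verdict.

- **Drawer:** while pushing I felt the spring ball's resistance, then the snap, then a hard stop. The last picture shows the front flush. My depth check of the drawer front was inconclusive because the arm hid part of it.
- **Peg:** its top measures 102–103 mm above the bench in both views, against 103 when latched.
- **Mallet:** it stands about 5 mm from the pad's centre, with its top at 89–90 mm as expected. The top view gives a tilt of about 0.02 rad. The side view gives about 0.05, which is noisier but still inside the 0.08 limit.
- **Lowering:** I saw no clear rise in force when the mallet met the pad, so I lowered it to 3 mm below the grasp height before opening the fingers. That puts it within step 3's limit.
- **Other items:** those in view look unmoved in the last picture; I did not measure them.

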